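# Pack the oilstone in its hinged box

## Task

Take the grey sharpening stone out of its drying rack and lay it flat on the black rubber mat and let go of it; then take it again by its long edges, lay it flat in the open wooden box and let go. Then swing the box's lid over it and press it fully shut, rim to rim. Do not drop the stone, and leave the other things on the bench where they are.

Things in the scene. Friction and masses are not known exactly. Their poses are not given: they have to be found in the camera images.
- stone: Grey sharpening stone, a plain block 25 x 150 x 50 mm along its own x, y, z, about 0.42 kg. Origin at its centre. It starts standing on a long edge in the rack's slot: z up, y along the rack, its 25 mm thickness (x) level, its centre 33 mm above the bench. When it lies flat its own x is vertical (either way up is fine).
- rack: Pale wooden drying rack, fixed to the bench, to the left or the right of the mat. Base 90 x 190 x 8 mm (x, y, z); origin at the centre of its underside. Along y runs one slot, 28 mm wide between two rails whose tops are 24 mm above the bench; the stone stands in it on the base (8 mm up) and its top edge is 58 mm above the bench.
- mat: Black rubber mat, fixed to the bench in the middle of the work area, 160 x 200 x 3 mm (x, y, z). Origin at the centre of its underside (bench level), z up. Its x axis points roughly away from the robot. Nothing lies on it.
- box: Dark wooden hinged box, fixed to the bench, across the mat from the rack. Lower half: outside 86 x 186 x 18 mm (x, y, z), walls 10 mm, floor 6 mm thick: the recess is 66 x 166 mm, 12 mm deep. The stone, laid flat along the box's y, stands 13 mm above the rim. Origin at the centre of its underside, z up, x roughly away from the robot.
- lid (a joint): Angle of the lid (the box's upper half), rad: 0 shut, rims meeting; grows as it opens, to a stop at 2.5. Starts at 2.0 to 2.35, leaning back past upright towards the robot. The stiff hinge holds it where it is left; about 3 N at its free edge moves it. To shut it, push its outer face (turned to the robot) up and over, away from the robot, then press it down.
- lid_hinge (a point): Middle of the lid's hinge line, which runs along the box's y at x = -43 mm, z = 18 mm in the box's frame (the side nearer the robot). The lid is 86 x 186 mm and 22 mm thick outside (its outer face lies 22 mm from the rim plane), 16 mm deep inside, 0.2 kg; shut, its top is 40 mm above the bench.
- lid_edge (a point): Middle of the lid's free edge, on the rim, 86 mm from the hinge. Its x points from hinge to free edge, its z from the rim to the lid's outer face. A lip 50 mm wide sticks out 11 mm beyond this edge.
- torch: Bystander, loose, to be left alone: orange torch standing on its head, 52 mm across, 150 mm tall, beyond the work area, to the left of the middle. Origin on its underside.
- jar: Bystander, loose, to be left alone: glass jar with a metal cap, 64 mm across, 85 mm tall, in the middle, just beyond the mat. Origin on its underside.
- sander: Bystander, loose, to be left alone: cork sanding block, 60 x 110 x 35 mm, beyond the work area, to the right of the middle. Origin on its underside.
- hammer: Bystander, loose, to be left alone: hammer lying on its side, near the right edge of the work area. Origin on its underside.
- driver: Bystander, loose, to be left alone: screwdriver lying on the bench, far right. Origin on its underside.
- brush: Bystander, loose, to be left alone: bench brush lying on the bench, near the left edge of the work area. Origin on its underside.
- tape: Bystander, loose, to be left alone: black round tape measure, 68 mm across, 30 mm tall, far left. Origin on its underside.
Things that resemble listed ones, but are neither listed nor needed, are in the scene too. Of the things that look like the box, the smallest one is meant.

How it is judged:
On the way, in this order (a step that is already met when the one before it is completed fails the run):
1. the stone lies flat on the mat, let go (x of stone in the frame of mat between -0.08 and 0.08 m and y of stone in the frame of mat between -0.1 and 0.1 m and z of stone in the frame of mat between 0.005 and 0.02 m and angle between the x axis of stone and the z axis of mat, either way round below 0.1 rad and contact force between the fingers and stone below 0.1 N and linear speed of stone below 0.02 m/s), for 0.2 s.
2. the stone lies flat in the box's recess, let go, the lid still open (x of stone in the frame of box between -0.02 and 0.02 m and y of stone in the frame of box between -0.02 and 0.02 m and z of stone in the frame of box between 0.01 and 0.0225 m and angle between the x axis of stone and the z axis of box, either way round below 0.1 rad and contact force between the fingers and stone below 0.1 N and linear speed of stone below 0.02 m/s and value of joint lid above 0.5 rad), for 0.2 s.
At the end, for the whole second after the job is handed in: The stone lies flat at rest in the box's recess, its centre within 20 mm of the middle of the recess each way and no more than 22.5 mm above the bench, tilted less than 0.1 rad, and the lid is shut over it to within 0.035 rad (3 mm at its free edge) and at rest, let go (x of stone in the frame of box between -0.02 and 0.02 m and y of stone in the frame of box between -0.02 and 0.02 m and z of stone in the frame of box between 0.01 and 0.0225 m and angle between the x axis of stone and the z axis of box, either way round below 0.1 rad and contact force between the fingers and stone below 0.1 N and linear speed of stone below 0.02 m/s and value of joint lid below 0.035 rad and velocity of joint lid between -0.05 and 0.05 rad/s); the robot touches nothing.
It fails at once if the stone is dropped (it falls untouched faster than 0.75 m/s; toppling from its edge on to its face is slower) (linear speed of stone above 0.75 m/s and contact force between the fingers and stone below 0.1 N).
It fails at once if a bystander is pushed more than 40 mm or knocked over (distance of any of torch, jar, sander, hammer, driver, brush, tape from where it was at the start of the episode above 0.04 m or angle between any of torch, jar's own z axis and vertical above 0.5 rad).
It also fails if it takes over 64 s, if anything falls off the work surface, if the arm or the gripper's body presses on something with over 40 N, if the wrist force passes 120 N, or if a joint passes its speed limit or range.

## Robot

A 6-joint arm with a two-finger parallel gripper is mounted at the origin on the work surface. World frame = base frame: x ahead of the robot, y to its left, z up, the work surface at z = 0. Lengths are in m, angles in rad, forces in N, time in s.
With the tool pointing down it reaches from about 0.375 to 0.9 m from the base axis. Payload 3.1 kg.
Tool frame: the origin (TCP) lies midway between the tips of the shut fingers; the grasp point (between the pads) lies 19 mm behind it; z points along the fingers, y is the line along which they close (so a half turn about z gives the same grasp; the last joint's range is limited). The gripper opens to 87 mm and grips with 3 to 60 N. Pads are 19 mm wide; open, the fingers measure 117 mm over their backs; the gripper's body (75 mm by 190 mm) begins 51 mm behind the grasp point.
Start: joints at [-1.286, 0.527, 1.433, -0, 1.181, -0.178], TCP at [0.279, -0.559, 0.223] pointing down, gripper open.
Joint ranges: [-3.08, 3.08], [-0.75, 2.2], [0.22, 2.44], [-1.43, 4.57], [0, 2.65], [-2.85, 2.85]. Speed limits (rad/s): [2.79, 2.79, 3.14, 3.14, 3.14, 3.14].

## Interface

Orientations are given as a unit quaternion [x, y, z, w].
In Python, from rig import robot gives the robot as it stands.
- The arm moves only by the shell command python3 -m jog 'ROWS' [FORCE]. ROWS is a JSON object of lists of equal length, an entry for each row: "dp": the shift along the tool's x, y, z in mm, a list of three; "delta_rot": the turn, a rotation vector about the tool's x, y, z in rad, a list of three; "gripper": the opening, from -1 (shut) to 1 (fully open). A call has 1 to 12 rows; each row is the pose to reach, as a shift and turn from the pose commanded when the call began, along the tool's axes at that moment; what a row does not reach only later rows make up. A row lasts 1/10 s, in which the tool goes at most 50 mm and 8.59 degrees, less where a joint would pass 70% of its speed; a pose out of reach is approached as far as the arm can. A call with a gripper value outside its range is refused whole. The fingers move at their own pace and stop on an object; FORCE is the grip in N (left out, the last holds). Time passes only in rows, so rows that repeat a pose let the fingers close. It gives the time, the measured TCP pose, the force, the opening and the grip force at its end, in the units of the state.
- robot.get_obs(): the state, without advancing time (a new reading comes with each control period).
- robot.camera(name): name is "scene" or "side" or "wrist"; returns the picture (420x560x3 uint8, red, green, blue); there is no depth.
- robot.camera_model(name): a dict with "fx", "fy", "cx", "cy" (pixels), "k1" (the pictures are not rectified: a ray, as slopes to the right and down, at radius r is drawn at 1 + k1 r^2 times it, then the intrinsics apply), "xyz" and "orientation" of the camera in the world; the wrist camera has in their place "T_tool_cam" (4x4, takes a point from camera to tool coordinates, whose origin is the TCP and whose axes are the flange's). Camera axes: x right, y down, z forward; pixel columns grow to the right and rows downward; lengths in m; the calibration is good to about 2 mm. A picture is of the moment at which its call begins: read the wrist's pose just before it. camera_model takes no time and is no camera call.
- robot.hand_in(): hands the job in; it is judged then, once.
Trained networks look in the newest picture that a camera, given by its name, has taken for a name from the list of things; names that differ only in an ending like _2 or _b are one class to them, and where a whole thing is asked for, a point or a joint stands for the part that bears it (a point fixed in the world has none). Each returns a list of dicts, best first, with "score" (0 to 1); they miss things now and then, are a little off and sometimes report something else, mostly with a low value. They report only what shows in the picture. A call takes as long as a camera call. They do not tell look-alikes from the thing itself.
- robot.search_frame(name, camera): "rect" ([left, top, right, bottom] in pixels, round what is visible of it).
The state is a dict: "time": time; "q": joint angles; "joint_velocities": joint speeds; "joint_torque": joint torques, N m; "position": TCP position; "tool_rot": TCP orientation; "ft_force": force on the tool from outside, world axes, zero at the start; "moment": the same for the moment, N m; "grip_width": finger opening in m; "grip_force": force on a finger pad.
Only numpy, scipy, OpenCV 4.12 (cv2) and the standard library are available. Lean on these libraries where they do the work, as an engineer would, in place of code of your own. Each camera call takes 0.05 s, during which the arm holds its last target. There are 200 camera calls.

## Working session

There is one attempt and no reset: what is moved stays moved. The work goes in short steps, Python scripts to look and compute and a shell command to move; the robot and the scene stay as the last step left them, time stands still between calls to the robot, and variables do not carry over. Pictures are saved under pics/ and viewed, at most 10 in all, crops included, and the job is handed in when it is done.

```bash
ls; mkdir -p pics
python3 - <<'E'
from rig import robot
import cv2
for c in ["scene","side"]:
    im=robot.camera(c); cv2.imwrite(f"pics/{c}0.png",im[:,:,::-1])
    m=robot.camera_model(c); print(c,m)
    for n in ["stone","rack","mat","box","lid","jar"]:
        print(n,[(round(d["score"],2),[round(v) for v in d["rect"]]) for d in robot.search_frame(n,c)[:4]])
print(robot.camera_model("wrist")); print(robot.get_obs())
a=cv2.imread("pics/scene0.png");
E
```

```text
pics
scene {'fx': 399.8153479073469, 'fy': 399.8153479073469, 'cx': 273.42428250950024, 'cy': 207.6707959689192, 'k1': -0.0558282264748438, 'xyz': array([ 1.12806777, -0.66003467,  0.79343452]), 'orientation': array([ 0.84131469,  0.33865573, -0.14638727, -0.39506032])}
stone [(0.67, [184, 251, 240, 295]), (0.67, [65, 276, 151, 338])]
rack [(0.62, [177, 253, 259, 314])]
mat [(0.58, [235, 187, 319, 244]), (0.2, [371, 188, 398, 243])]
box [(0.81, [107, 171, 204, 244]), (0.66, [262, 114, 330, 164]), (0.63, [305, 140, 368, 203])]
lid [(0.97, [262, 112, 329, 154]), (0.96, [106, 171, 205, 241]), (0.62, [302, 142, 343, 192])]
jar [(0.69, [308, 224, 334, 263])]
side {'fx': 456.1910349529718, 'fy': 456.1910349529718, 'cx': 278.92137808769826, 'cy': 206.8399619780594, 'k1': -0.03967430736016762, 'xyz': array([0.1023443 , 1.01390933, 1.28154408]), 'orientation': array([-0.19909798,  0.91357651, -0.34711511,  0.07245038])}
stone []
rack [(0.65, [277, 147, 320, 178])]
mat [(0.8, [258, 192, 320, 248])]
box [(0.83, [273, 273, 334, 370]), (0.82, [349, 163, 365, 221]), (0.62, [215, 236, 275, 294])]
l
[... 642 characters left out ...]
-1.28651488e+00,  5.27450561e-01,  1.43268139e+00, -8.73348410e-06,
        1.18139876e+00, -1.78475312e-01]), 'joint_velocities': array([ 3.03128502e-04,  9.14068656e-05,  1.85756818e-03, -5.15451421e-04,
        2.05883917e-03, -9.09597992e-04]), 'joint_torque': array([ 6.96284928e-05, -4.39868295e+01, -1.76951498e+01,  6.33863756e-02,
        5.02719870e-02, -2.00720882e-05]), 'position': array([ 0.27904547, -0.5592371 ,  0.22258474]), 'tool_rot': array([ 9.73350850e-01,  2.29321001e-01, -2.39641524e-06,  3.11436750e-05]), 'ft_force': array([0.12137732, 1.14031654, 0.44293626]), 'moment': array([ 0.0028111 , -0.00268892,  0.01758489]), 'grip_force': 0.0, 'grip_width': 0.08700603992783923}
```

View pics/scene0.png

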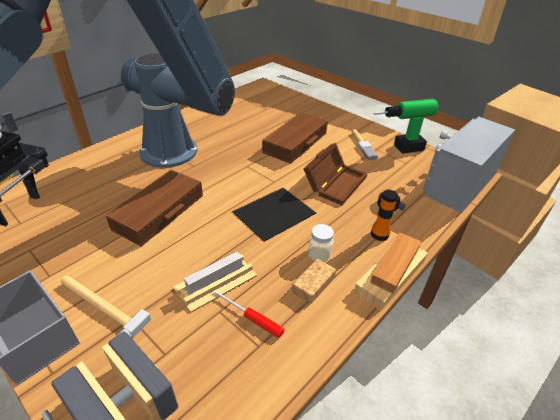

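View pics/side0.png

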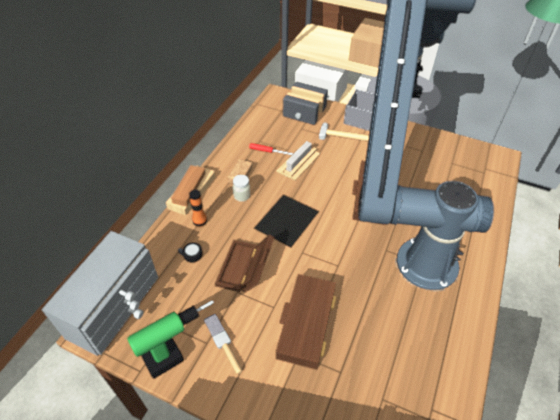

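Candidates, in scene pixels:
- **Box:** the small open one at (335,175). The larger closed look-alikes are at (155,205) and (295,137).
- **Stone:** the grey block in the rack at (215,272). The other detection, at (108,307), is the hammer.

I choose the small open box and the block in the rack.

```bash
cat > h.py <<'E'
from rig import robot
import numpy as np, cv2
from scipy.spatial.transform import Rotation as R
np.set_printoptions(precision=4,suppress=True)
def cam(name,obs=None):
    m=robot.camera_model(name)
    K=np.array([[m["fx"],0,m["cx"]],[0,m["fy"],m["cy"]],[0,0,1]])
    if "T_tool_cam" in m:
        o=obs or robot.get_obs(); T=np.eye(4); T[:3,:3]=R.from_quat(o["tool_rot"]).as_matrix(); T[:3,3]=o["position"]
        T=T@m["T_tool_cam"]
    else:
        T=np.eye(4); T[:3,:3]=R.from_quat(m["orientation"]).as_matrix(); T[:3,3]=m["xyz"]
    return K,np.array([m["k1"],0,0,0,0.]),T
def proj(C,P):
    K,d,T=C; Ti=np.linalg.inv(T)
    return cv2.projectPoints(np.atleast_2d(P).astype(float),cv2.Rodrigues(Ti[:3,:3])[0],Ti[:3,3],K,d)[0][:,0]
def onz(C,px,z):
    K,d,T=C
    u=cv2.undistortPoints(np.array(px,float).reshape(-1,1,2),K,d)[:,0]
    r=np.c_[u,np.ones(len(u))]@T[:3,:3].T
    return T[:3,3]+r*((np.asarray(z)-T[2,3])/r[:,2])[:,None]
def down(yaw): # tool z down; tool y (closing line) along world (sin.. ) yaw: tool x at angle yaw
    c,s=np.cos(yaw),np.sin(yaw)
    return np.array([[c,s,0],[s,-c,0],[0,0,-1.]])
def delta(p,M):
    o=robot.get_obs(); A=R.from_quat(o["tool_rot"]).as_matrix()
    dp=A.T@(np.array(p)-o["position"])*1000; rv=R.from_matrix(A.T@M).as_rotvec()
    print("dp",dp.round(1),"rot",rv.round(3),"rows>=",max(np.linalg.norm(dp)/50,np.linalg.norm(rv)/0.15))
E
python3 - <<'E'
from h import *
C=cam("scene");S=cam("side")
print("scene stone,rack,mat,box,jar",onz(C,[(212,273),(218,284),(275,214),(335,178),(321,257)],0.02))
print("side",onz(S,[(298,160),(289,220),(243,266),(240,198)],0.01))
a=cv2.imread("pics/scene0.png")
b=cv2.resize(a[125:215,285:385],None,fx=5,fy=5,interpolation=2)
c=cv2.resize(a[235:315,165:265],None,fx=5,fy=5,interpolation=2)[:, :300] if 0 else cv2.resize(a[240:310,170:264],None,fx=3.19,fy=3.19)
b=cv2.resize(b,(500,450)); c=cv2.copyMakeBorder(c,0,450-c.shape[0],0,0,0); cv2.imwrite("pics/crop1.png",np.hstack([b,c[:450,:]]))
E
```

```text
scene stone,rack,mat,box,jar [[ 0.5765 -0.2752  0.02  ]
 [ 0.6138 -0.2876  0.02  ]
 [ 0.5349  0.0004  0.02  ]
 [ 0.5524  0.2727  0.02  ]
 [ 0.7386 -0.0401  0.02  ]]
side [[ 0.5972 -0.2808  0.01  ]
 [ 0.5023  0.0283  0.01  ]
 [ 0.5617  0.2761  0.01  ]
 [ 0.7144  0.0065  0.01  ]]
```

View pics/crop1.png

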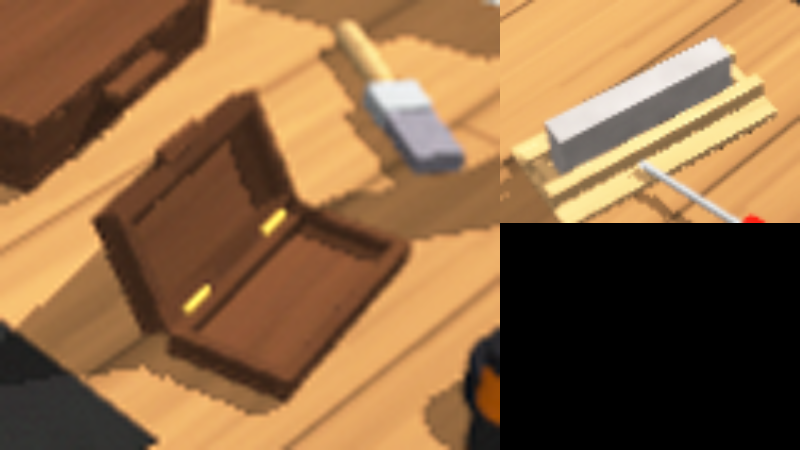

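The crop shows the small open box with its lid leaning toward the robot and its lip at upper left. The grey block stands in the pale rack, so both choices hold. Next I move the wrist camera over the rack.

Run:
```python
from h import *
C=cam("scene")
p=onz(C,[(170+58/3.19,240+128/3.19),(170+222/3.19,240+48/3.19)],0.058);print(p, np.arctan2(*(p[1]-p[0])[1::-1]))
delta([0.59,-0.28,0.28],down(0.463))
```

```text
[[ 0.5806 -0.3473  0.058 ]
 [ 0.6078 -0.2081  0.058 ]] 1.3775290613937803
dp [ 402.9 -111.   -57.4] rot [ 0.  0. -0.] rows>= 8.43712261235064
```

```bash
python3 -m jog '{"dp":[[50,-14,-7],[100,-28,-14],[150,-41,-21],[200,-55,-28],[250,-69,-36],[295,-81,-42],[340,-94,-48],[375,-103,-53],[403,-111,-57],[403,-111,-57],[403,-111,-57]],"delta_rot":[[0,0,-0.1],[0,0,-0.2],[0,0,-0.3],[0,0,-0.4],[0,0,-0.5],[0,0,-0.6],[0,0,-0.7],[0,0,-0.8],[0,0,-0.91],[0,0,-0.91],[0,0,-0.91]],"gripper":[1,1,1,1,1,1,1,1,1,1,1]}' 15
python3 - <<'E'
from h import *
o=robot.get_obs(); print(o["position"],o["tool_rot"],o["joint_velocities"]); im=robot.camera("wrist"); cv2.imwrite("pics/w1.png",im[:,:,::-1])
for n in ["stone","rack"]: print(n,robot.search_frame(n,"wrist"))
E
```

```text
time: 1.8
position: [0.5902, -0.2794, 0.2794]
tool_rot: [0.773, 0.634, -0.0, -0.0]
ft_force: [-0.3, -0.4, -0.1]
grip_width: 0.0872
grip_force: 0.0
[ 0.5902 -0.2794  0.2794] [ 0.7733  0.634  -0.0004 -0.0001] [-0.0361 -0.0009  0.0177 -0.0028  0.0016  0.0011]
stone [{'rect': [264.8, 112.7, 297.3, 246.4], 'score': 0.82}]
rack [{'rect': [243.0, 97.0, 311.0, 250.6], 'score': 0.56}, {'rect': [106.7, 0.9, 238.9, 39.9], 'score': 0.3}]
```

View pics/w1.png

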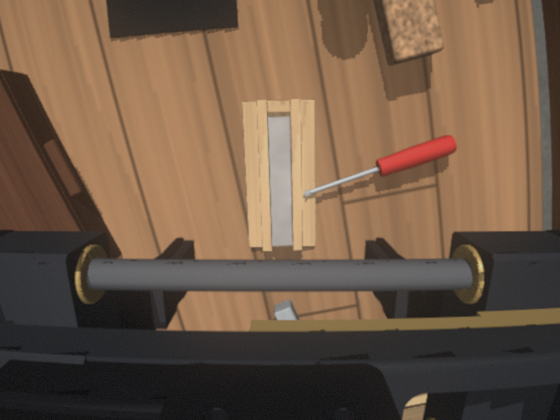

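The wrist view shows the stone's top face at about (281,181) between the rails, with the screwdriver tip at (307,193) beside the rack. The near corner of the mat is at (110,37)–(238,25).

Run:
```python
from h import *
C=cam("wrist"); im=cv2.imread("pics/w1.png"); 
hsv=cv2.cvtColor(im,cv2.COLOR_BGR2HSV)
m=((hsv[...,1]<50)&(hsv[...,2]>90)).astype(np.uint8)
m[:100]=0;m[252:]=0;m[:,:262]=0;m[:,300:]=0
n,l,s,c=cv2.connectedComponentsWithStats(m); k=1+s[1:,4].argmax(); print(s[k])
pts=np.argwhere(l==k)[:,::-1]; r=cv2.minAreaRect(pts.astype(np.float32)); b=cv2.boxPoints(r); print(b)
P=onz(C,b,0.058); print(P)
# per-world fit
W=onz(C,pts,0.058)[:,:2].astype(np.float32); r=cv2.minAreaRect(W*1000); print(r)
w=W.astype(float)-W.mean(0); u=np.linalg.svd(w,full_matrices=False)[2][0]; u*=np.sign(u[1]); yaw=np.arctan2(u[1],u[0]); print("mean",W.mean(0),"yaw",yaw)
# mat corners
print("mat edge",onz(C,[(110,37),(238,25)],0.003))
o=cv2.boxPoints(r)/1000; ctr=np.array(r[0])/1000
delta([*ctr,0.10],down(yaw))
```

```text
[ 268  117   25  129 2766]
[[267.6124 117.0079]
 [289.644  116.5583]
 [292.2648 244.9742]
 [270.2332 245.4238]]
[[ 0.5907 -0.2038  0.058 ]
 [ 0.6145 -0.2082  0.058 ]
 [ 0.5891 -0.355   0.058 ]
 [ 0.5631 -0.3503  0.058 ]]
((589.4754028320312, -279.32476806640625), (149.1428680419922, 24.93474769592285), 80.1407241821289)
mean [ 0.5902 -0.2762] yaw 1.3984843186639349
mat edge [[ 0.4183 -0.0655  0.003 ]
 [ 0.5764 -0.0881  0.003 ]]
dp [  1.7   0.3 179.2] rot [-0.001  0.    -0.028] rows>= 3.584881095872875
```

```bash
python3 -m jog '{"dp":[[1,0,45],[1.7,0.3,90],[1.7,0.3,135],[1.7,0.3,175],[1.7,0.3,205],[1.7,0.3,225],[1.7,0.3,238],[1.7,0.3,243],[1.7,0.3,243]],"delta_rot":[[0,0,-0.028],[0,0,-0.028],[0,0,-0.028],[0,0,-0.028],[0,0,-0.028],[0,0,-0.028],[0,0,-0.028],[0,0,-0.028],[0,0,-0.028]],"gripper":[0.2,0.2,0.2,0.2,0.2,0.2,0.2,0.2,0.2]}' 25
python3 -m jog '{"dp":[[0,0,0],[0,0,0],[0,0,0],[0,0,0],[0,0,0],[0,0,0]],"delta_rot":[[0,0,0],[0,0,0],[0,0,0],[0,0,0],[0,0,0],[0,0,0]],"gripper":[-1,-1,-1,-1,-1,-1]}' 25
python3 -m jog '{"dp":[[0,0,-15],[0,0,-40],[0,0,-70],[0,0,-100],[0,0,-100]],"delta_rot":[[0,0,0],[0,0,0],[0,0,0],[0,0,0],[0,0,0]],"gripper":[-1,-1,-1,-1,-1]}' 25
python3 - <<'E'
from h import *
y=np.pi/2-0.142
delta([0.511-0.019,0.022,0.10],down(y)); print(robot.get_obs()["position"])
E
```

```text
time: 2.85
position: [0.5904, -0.279, 0.0365]
tool_rot: [0.765, 0.644, -0.0, -0.0]
ft_force: [-0.0, 0.7, -0.3]
grip_width: 0.0523
grip_force: 0.0
time: 3.45
position: [0.5912, -0.2785, 0.0372]
tool_rot: [0.765, 0.645, 0.0, 0.001]
ft_force: [0.9, 0.1, 2.4]
grip_width: 0.0249
grip_force: 25.0
time: 3.95
position: [0.5931, -0.2799, 0.1414]
tool_rot: [0.765, 0.645, 0.001, 0.004]
ft_force: [1.0, -1.0, -1.5]
grip_width: 0.0247
grip_force: 25.0
dp [ 280.7 -151.    39.1] rot [ 0.008  0.004 -0.028] rows>= 6.422177596867445
[ 0.5931 -0.2799  0.1414]
```

```bash
python3 -m jog '{"dp":[[30,-16,4],[75,-40,10],[120,-65,17],[165,-89,23],[210,-113,29],[250,-135,35],[275,-148,38],[281,-151,39],[281,-151,39],[281,-151,39]],"delta_rot":[[0,0,-0.01],[0,0,-0.02],[0,0,-0.028],[0,0,-0.028],[0,0,-0.028],[0,0,-0.028],[0,0,-0.028],[0,0,-0.028],[0,0,-0.028],[0,0,-0.028]],"gripper":[-1,-1,-1,-1,-1,-1,-1,-1,-1,-1]}' 25
python3 - <<'E'
from h import *
y=np.pi/2-0.142
delta([0.511-0.019,0.022,0.032],down(y))
E
```

```text
time: 4.95
position: [0.4904, 0.0233, 0.0974]
tool_rot: [0.756, 0.655, 0.0, 0.001]
ft_force: [0.9, 0.0, -3.1]
grip_width: 0.0248
grip_force: 25.0
dp [-1.1  1.7 65.4] rot [ 0.001  0.    -0.   ] rows>= 1.3092611617601504
```

```bash
python3 -m jog '{"dp":[[0,0,25],[0,0,45],[0,0,56],[0,0,61],[0,0,63],[0,0,64],[0,0,65],[0,0,65]],"delta_rot":[[0,0,0],[0,0,0],[0,0,0],[0,0,0],[0,0,0],[0,0,0],[0,0,0],[0,0,0]],"gripper":[-1,-1,-1,-1,-1,-1,-1,-1]}' 25
```

```text
time: 5.75
position: [0.4898, 0.0241, 0.033]
tool_rot: [0.755, 0.655, 0.0, 0.0]
ft_force: [-0.5, 0.6, -2.8]
grip_width: 0.0248
grip_force: 25.0
```

```bash
python3 -m jog '{"dp":[[0,0,1],[0,0,1.5],[0,0,1.5],[0,0,1.5],[0,0,1.5],[0,0,1.5]],"delta_rot":[[0,0,0],[0,0,0],[0,0,0],[0,0,0],[0,0,0],[0,0,0]],"gripper":[-1,-1,-1,-0.3,0.2,0.2]}' 25
python3 -m jog '{"dp":[[0,0,-3],[0,0,-7],[0,0,-8],[0,0,-8],[0,0,-8]],"delta_rot":[[0,0,0],[0,0,0],[0,0,0],[0,0,0],[0,0,0]],"gripper":[1,1,1,1,1]}' 25
python3 - <<'E'
from h import *
cv2.imwrite("pics/w2.png",np.vstack([robot.camera("wrist")[:300,:,::-1],robot.camera("scene")[130:270,0+100:560+100,::-1][:, :460].repeat(1,1) if 0 else cv2.resize(robot.camera("scene")[150:270,220:420,::-1],(560,300))]))
E
```

```text
time: 6.35
position: [0.4897, 0.0241, 0.0312]
tool_rot: [0.755, 0.655, 0.0, 0.0]
ft_force: [-0.2, -0.6, -0.1]
grip_width: 0.0389
grip_force: 0.0
time: 6.85
position: [0.4895, 0.0241, 0.0391]
tool_rot: [0.755, 0.655, 0.0, 0.0]
ft_force: [-0.4, -0.5, 0.5]
grip_width: 0.0786
grip_force: 0.0
```

View pics/w2.png

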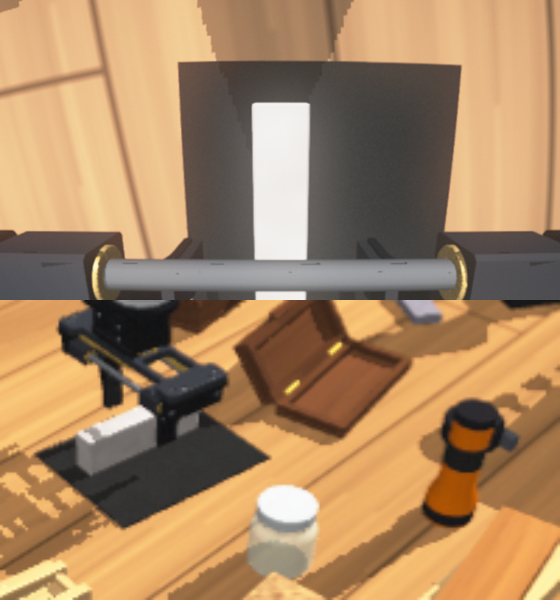

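The stone stands upright on the mat and is released. I now topple it away from the robot (tool +y) with the near finger.

```bash
python3 -m jog '{"dp":[[0,12,0],[0,24,0],[0,30,0],[0,36,0],[0,42,0],[0,48,0],[0,54,0],[0,60,0],[0,64,0],[0,64,0],[0,64,0],[0,64,0]],"delta_rot":[[0,0,0],[0,0,0],[0,0,0],[0,0,0],[0,0,0],[0,0,0],[0,0,0],[0,0,0],[0,0,0],[0,0,0],[0,0,0],[0,0,0]],"gripper":[1,1,1,1,1,1,1,1,1,1,1,1]}' 25
python3 -m jog '{"dp":[[0,0,-45],[0,0,-90],[0,0,-135],[0,0,-180],[0,0,-220],[0,0,-220],[0,0,-220]],"delta_rot":[[0,0,0],[0,0,0],[0,0,0],[0,0,0],[0,0,0],[0,0,0],[0,0,0]],"gripper":[1,1,1,1,1,1,1]}' 25
python3 - <<'E'
from h import *
o=robot.get_obs(); C=cam("wrist",o); im=robot.camera("wrist")[:,:,::-1].copy(); cv2.imwrite("pics/w3.png",im)
hsv=cv2.cvtColor(im,cv2.COLOR_BGR2HSV)
print(o["position"]); 
for n in ["stone","mat","box"]: print(n,robot.search_frame(n,"wrist")[:2])
np.savez("w3.npz",p=o["position"],q=o["tool_rot"])
E
```

```text
time: 8.15
position: [0.5523, 0.0152, 0.039]
tool_rot: [0.755, 0.655, -0.0, -0.0]
ft_force: [0.4, -1.2, -0.4]
grip_width: 0.0872
grip_force: 0.0
time: 8.85
position: [0.5527, 0.0151, 0.26]
tool_rot: [0.755, 0.655, 0.001, 0.001]
ft_force: [0.3, -0.0, -1.1]
grip_width: 0.0867
grip_force: 0.0
[0.5527 0.0151 0.26  ]
stone [{'rect': [235.4, 116.3, 281.9, 242.6], 'score': 0.56}]
mat [{'rect': [177.3, 95.2, 315.1, 257.3], 'score': 0.91}]
box [{'rect': [181.6, 0.8, 332.8, 41.6], 'score': 0.92}, {'rect': [0.0, 1.9, 98.4, 41.9], 'score': 0.85}]
```

View pics/w3.png

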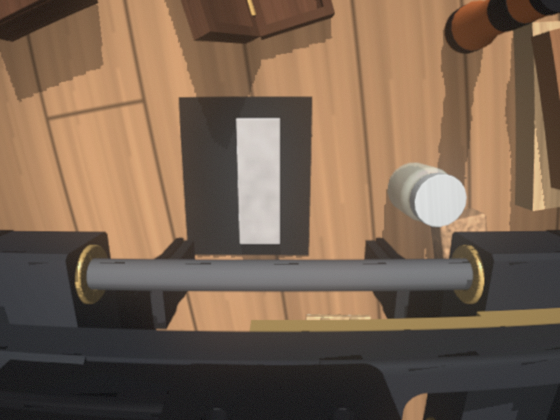

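The stone lies flat on the mat at about (258,181), released. The open box shows at the top. Next I measure the stone and move over the box.

```bash
python3 - <<'E'
from h import *
C=cam("wrist"); im=cv2.imread("pics/w3.png"); hsv=cv2.cvtColor(im,cv2.COLOR_BGR2HSV)
m=((hsv[...,1]<60)&(hsv[...,2]>100)).astype(np.uint8); m[:110]=0;m[250:]=0;m[:,:228]=0;m[:,290:]=0
n,l,s,c=cv2.connectedComponentsWithStats(m); k=1+s[1:,4].argmax()
pts=np.argwhere(l==k)[:,::-1]
print(cv2.minAreaRect((onz(C,pts,0.028)[:,:2]*1000).astype(np.float32)))
delta([0.55,0.25,0.29],down(1.43))
E
python3 -m jog '{"dp":[[45,0,-5],[90,0,-10],[135,-1,-15],[180,-10,-20],[215,-20,-28],[232,-31,-30],[232,-31,-30],[232,-31,-30]],"delta_rot":[[0,0,0],[0,0,0],[0,0,0],[0,0,0],[0,0,0],[0,0,0],[0,0,0],[0,0,0]],"gripper":[-1,-1,-1,-1,-1,-1,-1,-1]}' 25
python3 - <<'E'
from h import *
o=robot.get_obs(); im=robot.camera("wrist")[:,:,::-1].copy(); cv2.imwrite("pics/w4.png",im); print(o["position"],R.from_quat(o["tool_rot"]).as_matrix())
np.savez("w4.npz",position=o["position"],tool_rot=o["tool_rot"])
cv2.imwrite("pics/w4b.png",cv2.resize(im[0:260,100:460],(800,578)))
for n in ["box","lid"]: print(n,robot.search_frame(n,"wrist")[:2])
E
```

```text
((525.7598266601562, 20.01260757446289), (150.4210968017578, 50.731040954589844), 81.91886901855469)
dp [232.2 -34.8 -32.7] rot [-0.004 -0.    -0.001] rows>= 4.740544096344655
time: 9.85
position: [0.5544, 0.2489, 0.2876]
tool_rot: [0.755, 0.656, -0.001, -0.0]
ft_force: [0.5, -0.6, 0.9]
grip_width: 0.0309
grip_force: 0.0
[0.5544 0.2489 0.2876] [[ 0.1405  0.9901 -0.0024]
 [ 0.9901 -0.1405 -0.0013]
 [-0.0017 -0.0022 -1.    ]]
box [{'rect': [182.6, 69.8, 350.8, 255.3], 'score': 0.82}, {'rect': [0.1, 0.0, 147.4, 230.3], 'score': 0.56}]
lid [{'rect': [3.6, 0.0, 139.6, 230.8], 'score': 0.95}, {'rect': [182.0, 87.9, 292.5, 259.9], 'score': 0.71}]
```

View pics/w4b.png

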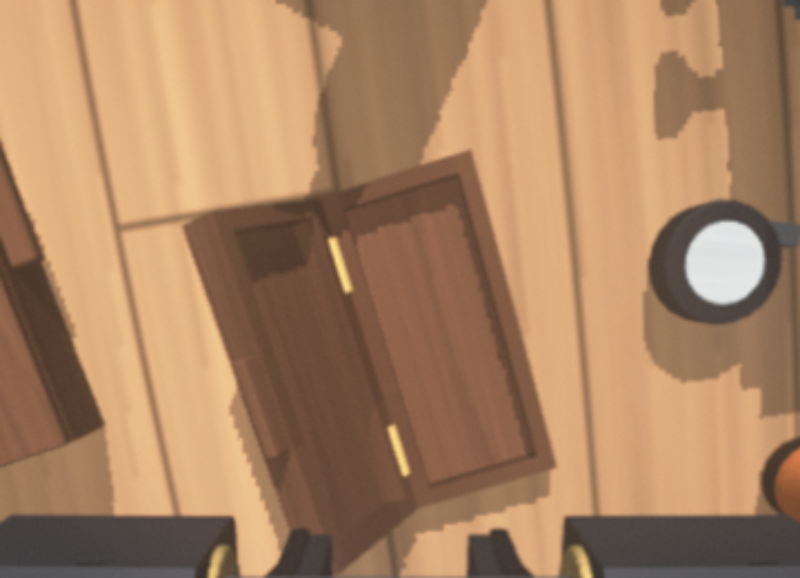

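The crop shows rim corners at far top (472,151), far bottom (554,466) and hinge bottom (412,507). The lid's free face is at the left, from (185,226) to (217,212). I fit the box pose and lid angle to these.

```bash
cat > fit.py <<'E'
from h import *
from scipy.optimize import least_squares
z=np.load("w4.npz"); C=cam("wrist",dict(z))
s=2.2222
px=np.array([(472,151),(554,466),(412,507),(217,212),(185,226)])/s+[100,0]
def model(v):
    x,y,a,t=v; c,si=np.cos(a),np.sin(a)
    e=np.array([np.cos(t),np.sin(t)]); n=np.array([-np.sin(t),np.cos(t)])
    h=np.array([-.043,.018])
    L=lambda r,o,yy:[*(h+r*e+o*n)[:1],yy,(h+r*e+o*n)[1]]
    P=np.array([(.043,.093,.018),(.043,-.093,.018),(-.043,-.093,.018),L(.086,0,.093),L(.086,.022,.093)])
    return P@np.array([[c,-si,0],[si,c,0],[0,0,1]]).T+[x,y,0]
f=lambda v:(proj(C,model(v))-px).ravel()
r=least_squares(f,[.56,.28,.11,2.1]); print(r.x,r.fun.reshape(-1,2))
np.save("box.npy",r.x)
E
python3 fit.py
```

```text
[0.5823 0.2786 0.1535 2.0726] [[-0.8281  0.1043]
 [ 0.3733  1.4499]
 [ 1.7887  1.0984]
 [-0.3255 -1.1299]
 [-0.6918 -0.7485]]
```

```bash
cat >> fit.py <<'E'
W=onz(C,px[:3],.018); print(W, np.linalg.norm(W[0]-W[1]),np.linalg.norm(W[2]-W[1]))
d=W[0]-W[1]; print("yaw",np.arctan2(d[1],d[0])-np.pi/2)
im=cv2.imread("pics/w4.png"); im=cv2.resize(im,None,fx=4,fy=4)
def draw(v,col):
    x,y,a,t=v;c,si=np.cos(a),np.sin(a); M=np.array([[c,-si,0],[si,c,0],[0,0,1]])
    def pl(P): 
        q=proj(C,np.array(P)@M.T+[x,y,0]); cv2.polylines(im,[(q*4+2).astype(int)],True,col,1)
    for sx,sy,zz in [(.043,.093,.018),(.033,.083,.018)]: pl([(sx,sy,zz),(sx,-sy,zz),(-sx,-sy,zz),(-sx,sy,zz)])
    h=np.array([-.043,.018]);e=np.array([np.cos(t),np.sin(t)]); n=np.array([-np.sin(t),np.cos(t)])
    L=lambda r,o,yy:((h+r*e+o*n)[0],yy,(h+r*e+o*n)[1])
    pl([L(0,0,.093),L(.086,0,.093),L(.086,0,-.093),L(0,0,-.093)]); pl([L(.086,0,.093),L(.086,.022,.093),L(.086,.022,-.093),L(.086,0,-.093)])
    pl([L(.01,0,.083),L(.076,0,.083),L(.076,0,-.083),L(.01,0,-.083)])
draw(r.x,(0,255,0))
cv2.imwrite("pics/ov.png",im[240:1080,680:1460][:, :][:, :780][:600*0+840])
cv2.imwrite("pics/ov.png",cv2.resize(im[240:1080,680:1460],(557,600),interpolation=cv2.INTER_AREA))
E
python3 fit.py
```

```text
[0.5823 0.2786 0.1535 2.0726] [[-0.8281  0.1043]
 [ 0.3733  1.4499]
 [ 1.7887  1.0984]
 [-0.3255 -1.1299]
 [-0.6918 -0.7485]]
[[0.6116 0.3771 0.018 ]
 [0.6387 0.1953 0.018 ]
 [0.5519 0.182  0.018 ]] 0.18377769737204055 0.08784720264602987
yaw 0.1481032699336733
```

View pics/ov.png

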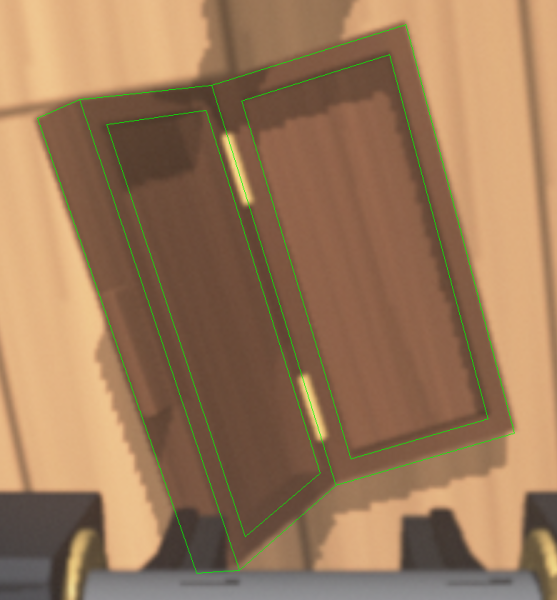

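The overlay fits closely. The lid is at about 2.07 rad, where it would foul the gripper body when placing the stone. So I first push it further open, to about 2.45, with closed fingers on its side wall.

```bash
cat >> h.py <<'E'
def box(p,v=None):
    x,y,a=(np.load("box.npy") if v is None else v)[:3]; c,s=np.cos(a),np.sin(a)
    return np.array([x+c*p[0]-s*p[1],y+s*p[0]+c*p[1],p[2]]), a
E
python3 - <<'E'
from h import *
p,a=box([-.022,-.088,.12]); delta(p,down(np.pi/2+a))
E
```

```text
dp [-56.   27.4 168.2] rot [-0.001  0.001 -0.297] rows>= 3.5884252005896595
```

```bash
python3 -m jog '{"dp":[[-15,7,40],[-30,15,80],[-45,22,125],[-56,27,160],[-56,27,168],[-56,27,168]],"delta_rot":[[0,0,-0.1],[0,0,-0.2],[0,0,-0.297],[0,0,-0.297],[0,0,-0.297],[0,0,-0.297]],"gripper":[-1,-1,-1,-1,-1,-1]}' 25
python3 -m jog '{"dp":[[0,0,30],[0,0,55],[0,0,65],[0,-10,65],[0,-20,65],[0,-28,65],[0,-35,65],[0,-42,65],[0,-48,65],[0,-51,65],[0,-51,65]],"delta_rot":[[0,0,0],[0,0,0],[0,0,0],[0,0,0],[0,0,0],[0,0,0],[0,0,0],[0,0,0],[0,0,0],[0,0,0],[0,0,0]],"gripper":[-1,-1,-1,-1,-1,-1,-1,-1,-1,-1,-1]}' 25
python3 - <<'E'
from h import *
o=robot.get_obs();p=o["position"]; v=np.load("box.npy"); c,s=np.cos(v[2]),np.sin(v[2]); d=p[:2]-v[:2]; print("in box",c*d[0]+s*d[1],-s*d[0]+c*d[1],p[2])
C=cam("side"); im=robot.camera("side")[:,:,::-1]; cv2.imwrite("pics/s2.png",cv2.resize(im[220:310,190:310],(600,450),interpolation=2))
E
```

```text
time: 10.6
position: [0.5733, 0.1888, 0.1199]
tool_rot: [0.651, 0.759, -0.001, -0.001]
ft_force: [-0.1, 0.5, 0.4]
grip_width: 0.0006
grip_force: 0.0
time: 11.7
position: [0.5228, 0.1819, 0.0562]
tool_rot: [0.65, 0.76, -0.0, -0.0]
ft_force: [1.6, -0.4, 1.0]
grip_width: 0.0004
grip_force: 0.9
in box -0.07363496552904367 -0.08651307781423323 0.0561770266922077
```

View pics/s2.png

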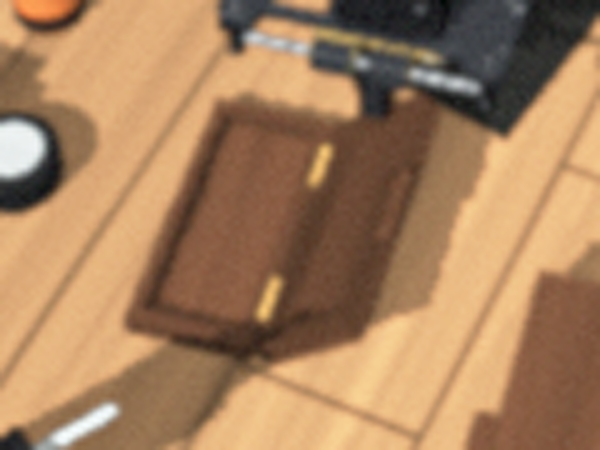

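The side view shows the lid laid back further, with the finger still on its side wall. Now back off and return to the stone.

```bash
python3 -m jog '{"dp":[[0,15,0],[0,20,-40],[0,20,-85],[0,20,-100],[0,20,-100]],"delta_rot":[[0,0,0],[0,0,0],[0,0,0],[0,0,0],[0,0,0]],"gripper":[-1,-1,0,1,1]}' 25
python3 - <<'E'
from h import *
delta([.5258,.0200,.12],down(1.4298))
E
```

```text
time: 12.25
position: [0.5439, 0.1853, 0.1582]
tool_rot: [0.65, 0.76, 0.001, 0.001]
ft_force: [0.0, -1.2, -0.9]
grip_width: 0.0165
grip_force: 0.0
dp [-160.5  -43.5   38.1] rot [ 0.003 -0.     0.296] rows>= 3.411635304776693
```

```bash
python3 -m jog '{"dp":[[-40,-11,9],[-85,-23,18],[-125,-34,28],[-155,-42,36],[-160.5,-43.5,38],[-160.5,-43.5,38],[-160.5,-43.5,38]],"delta_rot":[[0,0,0.1],[0,0,0.2],[0,0,0.296],[0,0,0.296],[0,0,0.296],[0,0,0.296],[0,0,0.296]],"gripper":[1,1,1,1,1,1,1]}' 25
python3 - <<'E'
from h import *
delta([.5258,.0200,.0165],down(1.4298))
im=robot.camera("wrist")[:,:,::-1].copy(); C=cam("wrist")
hsv=cv2.cvtColor(im,cv2.COLOR_BGR2HSV)
m=((hsv[...,1]<60)&(hsv[...,2]>100)).astype(np.uint8); m[230:]=0
n,l,s,c=cv2.connectedComponentsWithStats(m); k=1+s[1:,4].argmax(); pts=np.argwhere(l==k)[:,::-1]; print(s[k])
print(cv2.minAreaRect((onz(C,pts,0.028)[:,:2]*1000).astype(np.float32)))
E
```

```text
time: 12.95
position: [0.5243, 0.0207, 0.1174]
tool_rot: [0.755, 0.656, -0.0, -0.001]
ft_force: [0.5, 0.4, -0.5]
grip_width: 0.0724
grip_force: 0.0
dp [ -0.6   1.8 100.9] rot [-0.002 -0.001  0.   ] rows>= 2.0181292553482426
[ 252  114   70  116 7925]
((533.319580078125, 51.337059020996094), (86.67127227783203, 51.165748596191406), 81.97052001953125)
```

```bash
python3 -m jog '{"dp":[[0,3,40],[0,3,70],[0,3,90],[0,3,98],[0,3,101],[0,3,101],[0,3,101]],"delta_rot":[[0,0,0],[0,0,0],[0,0,0],[0,0,0],[0,0,0],[0,0,0],[0,0,0]],"gripper":[1,1,1,1,1,1,1]}' 30
python3 -m jog '{"dp":[[0,0,0],[0,0,0],[0,0,0],[0,0,0],[0,0,0],[0,0,0],[0,0,-10],[0,0,-40],[0,0,-80],[0,0,-120],[0,0,-120],[0,0,-120]],"delta_rot":[[0,0,0],[0,0,0],[0,0,0],[0,0,0],[0,0,0],[0,0,0],[0,0,0],[0,0,0],[0,0,0],[0,0,0],[0,0,0],[0,0,0]],"gripper":[-1,-1,-1,-1,-1,-1,-1,-1,-1,-1,-1,-1]}' 30
python3 - <<'E'
from h import *
p,a=box([0.003,0,.14]); delta(p,down(np.pi/2+a))
o=robot.get_obs(); im=robot.camera("wrist")[:,:,::-1].copy(); C=cam("wrist",o); cv2.imwrite("pics/w5.png",im)
hsv=cv2.cvtColor(im,cv2.COLOR_BGR2HSV)
m=((hsv[...,1]<60)&(hsv[...,2]>100)).astype(np.uint8); m[230:]=0
n,l,s,c=cv2.connectedComponentsWithStats(m); k=1+s[1:,4].argmax(); pts=np.argwhere(l==k)[:,::-1]; print(s[k])
W=onz(C,pts,o["position"][2]+.0115); A=R.from_quat(o["tool_rot"]).as_matrix(); Q=(W-o["position"])@A*1000; print("tool frame extents",Q.min(0),Q.max(0), cv2.minAreaRect(Q[:,:2].astype(np.float32)))
E
```

```text
time: 13.7
position: [0.5287, 0.0196, 0.0181]
tool_rot: [0.755, 0.656, 0.001, 0.001]
ft_force: [0.3, 0.0, -0.4]
grip_width: 0.087
grip_force: 0.0
time: 14.9
position: [0.5277, 0.0194, 0.1379]
tool_rot: [0.755, 0.656, 0.0, 0.0]
ft_force: [-0.4, 0.3, -3.8]
grip_width: 0.05
grip_force: 30.0
dp [265.1  20.5  -2.1] rot [ 0.001  0.    -0.294] rows>= 5.318916694151011
[  222   104   115   126 14014]
tool frame extents [ 18.9623 -25.7187 -11.5362] [ 75.0476  24.2881 -11.4721] ((46.9915771484375, -0.7228050231933594), (49.98550033569336, 56.08780288696289), 89.95935821533203)
```

```bash
python3 -m jog '{"dp":[[30,2,0],[75,5,-1],[120,9,-2],[165,12,-2],[210,16,-2],[245,19,-2],[262,20.5,-2],[265,20.5,-2],[265,20.5,-2],[265,20.5,-2]],"delta_rot":[[0,0,-0.04],[0,0,-0.09],[0,0,-0.14],[0,0,-0.19],[0,0,-0.24],[0,0,-0.28],[0,0,-0.294],[0,0,-0.294],[0,0,-0.294],[0,0,-0.294]],"gripper":[-1,-1,-1,-1,-1,-1,-1,-1,-1,-1]}' 30
python3 - <<'E'
from h import *
p,a=box([0.003,0,.0215]); delta(p,down(np.pi/2+a))
E
```

```text
time: 15.95
position: [0.5845, 0.2769, 0.1381]
tool_rot: [0.652, 0.759, -0.001, -0.001]
ft_force: [-0.5, -0.3, -2.9]
grip_width: 0.0498
grip_force: 30.0
dp [  2.1   1.4 116.6] rot [-0.003  0.001 -0.002] rows>= 2.3326251441071117
```

```bash
python3 -m jog '{"dp":[[2,1,30],[2,1,55],[2,1,75],[2,1,90],[2,1,98],[2,1,98]],"delta_rot":[[0,0,0],[0,0,0],[0,0,0],[0,0,0],[0,0,0],[0,0,0]],"gripper":[-1,-1,-1,-1,-1,-1]}' 30
python3 - <<'E'
from h import *
p,a=box([0.003,0,.0215]); delta(p,down(np.pi/2+a))
E
python3 -m jog '{"dp":[[0,0,4],[0,0,8],[0,0,11],[0,0,14],[0,0,16],[0,0,17],[0,0,18],[0,0,18]],"delta_rot":[[0,0,0],[0,0,0],[0,0,0],[0,0,0],[0,0,0],[0,0,0],[0,0,0],[0,0,0]],"gripper":[-1,-1,-1,-1,-1,-1,-1,-1]}' 30
```

```text
time: 16.55
position: [0.5856, 0.28, 0.0401]
tool_rot: [0.651, 0.759, -0.001, -0.001]
ft_force: [-0.1, 0.1, -3.0]
grip_width: 0.0492
grip_force: 30.0
dp [-0.8 -0.4 18.6] rot [-0.002  0.    -0.002] rows>= 0.3725396761495086
time: 17.35
position: [0.5861, 0.281, 0.023]
tool_rot: [0.651, 0.759, -0.0, -0.0]
ft_force: [0.0, 0.1, -2.8]
grip_width: 0.0495
grip_force: 30.0
```

```bash
python3 -m jog '{"dp":[[0,0,0.7],[0,0,1.3],[0,0,1.8],[0,0,1.8]],"delta_rot":[[0,0,0],[0,0,0],[0,0,0],[0,0,0]],"gripper":[-1,-1,-1,-1]}' 30
```

```text
time: 17.75
position: [0.5861, 0.281, 0.0212]
tool_rot: [0.651, 0.759, -0.0, -0.0]
ft_force: [1.1, -0.4, -3.6]
grip_width: 0.0499
grip_force: 30.0
```

```bash
python3 -m jog '{"dp":[[0,0,0.5],[0,0,1],[0,0,1],[0,0,1],[0,0,1],[0,0,1]],"delta_rot":[[0,0,0],[0,0,0],[0,0,0],[0,0,0],[0,0,0],[0,0,0]],"gripper":[-1,-1,-1,0.3,0.4,0.4]}' 30
python3 -m jog '{"dp":[[0,0,-5],[0,0,-30],[0,0,-80],[0,0,-130],[0,0,-180],[0,0,-230],[0,0,-230],[0,0,-230]],"delta_rot":[[0,0,0],[0,0,0],[0,0,0],[0,0,0],[0,0,0],[0,0,0],[0,0,0],[0,0,0]],"gripper":[0.4,0.4,0.4,0.4,0.4,0.4,0.4,0.4]}' 30
python3 - <<'E'
from h import *
o=robot.get_obs(); im=robot.camera("wrist")[:,:,::-1].copy(); C=cam("wrist",o); cv2.imwrite("pics/w6.png",im[:300,100:460])
hsv=cv2.cvtColor(im,cv2.COLOR_BGR2HSV)
m=((hsv[...,1]<60)&(hsv[...,2]>100)).astype(np.uint8); m[250:]=0
n,l,s,c=cv2.connectedComponentsWithStats(m); k=1+s[1:,4].argmax(); pts=np.argwhere(l==k)[:,::-1]; print(s[k])
v=np.load("box.npy"); a=v[2]; W=onz(C,pts,0.031)[:,:2]-v[:2]; Q=W@np.array([[np.cos(a),-np.sin(a)],[np.sin(a),np.cos(a)]])*1000
print("stone in box frame",cv2.minAreaRect(Q.astype(np.float32))); print(o["position"])
E
```

```text
time: 18.35
position: [0.5866, 0.2811, 0.0208]
tool_rot: [0.651, 0.759, 0.001, 0.0]
ft_force: [0.8, 0.0, 0.3]
grip_width: 0.0594
grip_force: 0.0
time: 19.15
position: [0.5868, 0.2812, 0.2528]
tool_rot: [0.651, 0.759, 0.002, 0.001]
ft_force: [-0.2, 0.7, -0.8]
grip_width: 0.0609
grip_force: 0.0
[ 255  118   47  130 5866]
stone in box frame ((3.483572006225586, 2.0475387573242188), (150.22889709472656, 52.00898742675781), 89.94275665283203)
[0.5868 0.2812 0.2528]
```

View pics/w6.png

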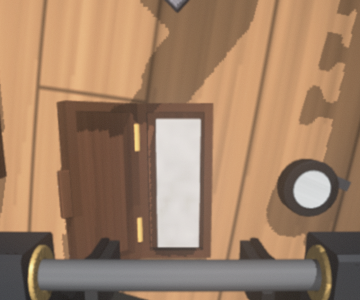

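The stone lies flat in the recess, about 3 mm off centre, with the lid far open. Now the lid: closed fingers behind it, off the lip at box y ≈ -70 mm.

Run:
```python
from h import *
print(onz(cam("side"),[(310,275),(336,280),(275,360)],.06))
p,a=box([-.158,-.07,.14]); print(p); delta(p,down(np.pi/2+a))
```

```text
[[0.3354 0.247  0.06  ]
 [0.2541 0.2302 0.06  ]
 [0.3194 0.5458 0.06  ]]
[0.4369 0.1853 0.14  ]
dp [ -71.8 -161.6  110.6] rot [ 0.  0. -0.] rows>= 4.1703241458827565
```

```bash
python3 -m jog '{"dp":[[-15,-35,0],[-33,-75,0],[-51,-115,0],[-65,-147,0],[-72,-162,10],[-72,-162,55],[-72,-162,100],[-72,-162,145],[-72,-162,180],[-72,-162,200],[-72,-162,200]],"delta_rot":[[0,0,0],[0,0,0],[0,0,0],[0,0,0],[0,0,0],[0,0,0],[0,0,0],[0,0,0],[0,0,0],[0,0,0],[0,0,0]],"gripper":[-1,-1,-1,-1,-1,-1,-1,-1,-1,-1,-1]}' 30
python3 - <<'E'
from h import *
for x,z in [(-158,50),(-80,50),(-85,88)]:
    p,a=box([x/1000,-.07,z/1000]); delta(p,down(np.pi/2+a))
E
```

```text
time: 20.3
position: [0.433, 0.1843, 0.0465]
tool_rot: [0.651, 0.759, -0.004, -0.003]
ft_force: [-0.4, -0.1, -0.3]
grip_width: 0.0007
grip_force: 0.0
dp [ 0.3  3.9 -3.6] rot [-0.011  0.    -0.001] rows>= 0.1060597875989399
dp [ 0.4 81.9 -4.4] rot [-0.011  0.    -0.001] rows>= 1.6403011681202853
dp [  0.4  76.5 -42.4] rot [-0.011  0.    -0.001] rows>= 1.7486989925642091
```

```bash
python3 -m jog '{"dp":[[0,12,-4],[0,20,-4],[0,28,-4],[0,36,-4],[0,44,-4],[0,52,-4],[0,60,-4],[0,68,-4],[0,75,-4],[0,82,-4],[0,82,-4]],"delta_rot":[[-0.011,0,0],[-0.011,0,0],[-0.011,0,0],[-0.011,0,0],[-0.011,0,0],[-0.011,0,0],[-0.011,0,0],[-0.011,0,0],[-0.011,0,0],[-0.011,0,0],[-0.011,0,0]],"gripper":[-1,-1,-1,-1,-1,-1,-1,-1,-1,-1,-1]}' 30
python3 - <<'E'
from h import *
cv2.imwrite("pics/s3.png",robot.camera("scene")[:,:,::-1])
for x,z in [(-84,50),(-84,88)]:
    p,a=box([x/1000,-.07,z/1000]); delta(p,down(np.pi/2+a))
for n in ["lid"]: print(robot.search_frame(n,"scene"))
E
```

```text
time: 21.4
position: [0.4645, 0.1893, 0.0489]
tool_rot: [0.648, 0.76, -0.041, -0.033]
ft_force: [-63.0, -15.6, 29.8]
grip_width: 0.0006
grip_force: 33.6
dp [ 0.  45.8 -5.9] rot [-0.104  0.003  0.004] rows>= 0.9229742957457765
dp [ -0.1  41.8 -43.7] rot [-0.104  0.003  0.004] rows>= 1.2095392283866637
[{'rect': [297.6, 154.2, 343.1, 193.0], 'score': 0.9}, {'rect': [261.7, 115.1, 328.5, 156.4], 'score': 0.76}, {'rect': [103.0, 172.3, 201.7, 239.4], 'score': 0.57}]
```

The push jammed at 63 N: the vertical finger bears on the end face at the lid's stop. I back off and come from underneath with the tool tilted 30°, so that the push lifts the free edge.

```bash
cat >> h.py <<'E'
def tilt(phi,a): return down(np.pi/2+a)@R.from_rotvec([-phi,0,0]).as_matrix()
def inbox():
    o=robot.get_obs();p=o["position"]; v=np.load("box.npy"); c,s=np.cos(v[2]),np.sin(v[2]); d=p[:2]-v[:2]
    A=R.from_quat(o["tool_rot"]).as_matrix(); z=A[:,2]; print("box mm",np.array([c*d[0]+s*d[1],-s*d[0]+c*d[1],p[2]])*1000,"tilt",np.degrees(np.arctan2(z[0]*c+z[1]*s,-z[2])),"F",o["ft_force"],"q",o["q"])
E
python3 -m jog '{"dp":[[0,-15,0],[0,-30,0],[0,-50,0],[0,-50,0],[0,-50,0]],"delta_rot":[[0,0,0],[0,0,0],[0,0,0],[0,0,0],[0,0,0]],"gripper":[-1,-1,-1,-1,-1]}' 30
python3 - <<'E'
from h import *
inbox()
p,a=box([-.148,-.07,.016]); delta(p,tilt(np.pi/6,a))
p,a=box([-.165,-.07,.040]); delta(p,tilt(np.pi/6,a))
E
```

```text
time: 22.0
position: [0.465, 0.1897, 0.0541]
tool_rot: [0.651, 0.759, 0.001, 0.001]
ft_force: [-9.4, -1.6, 5.6]
grip_width: 0.0008
grip_force: 4.7
box mm [-129.538   -69.9508   54.0809] tilt 0.12212643412807295 F [-9.4428 -1.5649  5.5658] q [0.1644 0.6445 1.8742 0.0001 0.6208 0.0111]
dp [ -0.1 -18.5  38. ] rot [-0.521 -0.    -0.   ] rows>= 3.476449098848533
dp [ -0.1 -35.5  14. ] rot [-0.521 -0.    -0.   ] rows>= 3.476449098848533
```

```bash
python3 -m jog '{"dp":[[0,-20,0],[0,-38,5],[0,-40,12],[0,-40,14],[0,-40,14],[0,-40,14],[0,-40,14]],"delta_rot":[[0,0,0],[-0.1,0,0],[-0.22,0,0],[-0.34,0,0],[-0.46,0,0],[-0.521,0,0],[-0.521,0,0]],"gripper":[-1,-1,-1,-1,-1,-1,-1]}' 30
python3 - <<'E'
from h import *
inbox()
p,a=box([-.148,-.07,.016]); delta(p,tilt(np.pi/6,a))
E
```

```text
time: 22.7
position: [0.471, 0.1963, 0.1107]
tool_rot: [0.633, 0.74, 0.176, 0.145]
ft_force: [-0.9, -0.3, -1.0]
grip_width: 0.0004
grip_force: 0.0
box mm [-122.5671  -64.3525  110.7401] tilt 26.411477177903343 F [-0.912  -0.2726 -0.9534] q [ 0.1757  0.5154  2.1644 -0.4099  0.0008  0.4301]
dp [ -6.4 -64.9  73.5] rot [-0.063 -0.01  -0.001] rows>= 1.9651366941247244
```

That tilt is out of reach, since joint 5 sits at 0. The new plan is to grip the lid's 10 mm side wall with a vertical tool, one finger in the cavity, closing along box y. I then lift it along its arc to about 1.9 rad, where pushing from behind cannot jam. First I get clear and measure the lid angle.

Run:
```python
from h import *
inbox()
p,a=box([-.03,-.02,.29]); delta(p,tilt(0,a))
```

```text
box mm [-122.5671  -64.3525  110.7401] tilt 26.411477177903343 F [-0.912  -0.2726 -0.9534] q [ 0.1757  0.5154  2.1644 -0.4099  0.0008  0.4301]
dp [  45.5  162.6 -118.9] rot [ 0.461 -0.009  0.002] rows>= 4.131340720210615
```

```bash
python3 -m jog '{"dp":[[0,0,-40],[0,0,-80],[0,0,-120],[0,0,-120],[0,0,-120],[0,0,-120]],"delta_rot":[[0.1,0,0],[0.2,0,0],[0.3,0,0],[0.4,0,0],[0.46,0,0],[0.46,0,0]],"gripper":[-1,-1,-1,-1,-1,-1]}' 30
python3 - <<'E'
from h import *
inbox()
p,a=box([-.03,-.02,.29]); delta(p,tilt(0,a))
E
```

```text
time: 23.3
position: [0.4222, 0.1873, 0.2197]
tool_rot: [0.65, 0.76, 0.005, -0.002]
ft_force: [0.3, 0.2, -1.2]
grip_width: 0.0003
grip_force: 0.0
box mm [-172.1811  -65.7339  219.7027] tilt 0.2923787984221682 F [ 0.2998  0.1771 -1.229 ] q [0.1691 0.3105 1.8359 0.0102 0.99   0.0066]
dp [ 45.8 142.7 -69.2] rot [ 0.005 -0.009  0.003] rows>= 3.301440777257746
```

```bash
python3 -m jog '{"dp":[[12,36,-18],[24,72,-36],[36,110,-55],[46,143,-69],[46,143,-69],[46,143,-69]],"delta_rot":[[0,0,0],[0,0,0],[0,0,0],[0,-0.009,0],[0,-0.009,0],[0,-0.009,0]],"gripper":[-1,-1,-1,-1,-1,-1]}' 30
cat > lid.py <<'E'
from h import *
import sys
o=robot.get_obs(); C=cam("wrist",o); im=robot.camera("wrist")[:,:,::-1].copy(); cv2.imwrite(sys.argv[1],im)
g=cv2.GaussianBlur(cv2.cvtColor(im,cv2.COLOR_BGR2GRAY),(3,3),0).astype(np.float32); gx=cv2.Sobel(g,cv2.CV_32F,1,0); gy=cv2.Sobel(g,cv2.CV_32F,0,1)
v=np.load("box.npy"); a=v[2]
M=np.array([[np.cos(a),-np.sin(a),0],[np.sin(a),np.cos(a),0],[0,0,1]])
def seg(A,B):  # mean |gradient normal to segment|
    q=proj(C,np.linspace(A,B,60)@M.T+[v[0],v[1],0]); t=q[-1]-q[0]; n=np.array([-t[1],t[0]])/np.linalg.norm(t)
    x=q[:,:1].astype(np.float32);y=q[:,1:].astype(np.float32)
    ok=(q[:,1]<235)&(q[:,1]>1)&(q[:,0]>1)&(q[:,0]<558)
    s=np.abs(cv2.remap(gx,x,y,1)*n[0]+cv2.remap(gy,x,y,1)*n[1])[:,0]
    return s[ok].mean() if ok.sum()>10 else 0
res=[]
for t in np.arange(0,2.56,.02):
    e=np.array([np.cos(t),np.sin(t)]);n=np.array([-e[1],e[0]])
    L=lambda r,w,y:np.array([-.043+r*e[0]+w*n[0],y,.018+r*e[1]+w*n[1]])
    # rim free edge, outer free edge, top side rim, cavity free wall
    s=[seg(L(.086,.022,-.093),L(.086,.022,.093)),seg(L(.086,0,-.093),L(.086,0,.093)),seg(L(0.01,0,.093),L(.086,0,.093)),seg(L(.076,0,-.083),L(.076,0,.083))]
    res.append((sum(s),t,*s))
print(np.array(sorted(res)[::-1][:8])); print(robot.search_frame("box","wrist")[:2])
E
python3 lid.py pics/w7.png
```

```text
time: 23.9
position: [0.5496, 0.2537, 0.2827]
tool_rot: [0.649, 0.761, -0.004, -0.003]
ft_force: [0.5, -0.7, -0.8]
grip_width: 0.0001
grip_force: 0.0
[[511.1021   0.5    224.9133   6.0256  47.2211 232.942 ]
 [492.6534   0.52   276.6902   1.8353  45.2354 168.8925]
 [462.0755   1.34   109.5274 234.623   24.9111  93.0141]
 [455.5253   0.44    41.8805  64.7582  56.7966 292.0899]
 [442.6618   0.42    29.378   94.0484  61.2417 257.9937]
 [441.2144   0.48    91.5738  18.6916  49.8094 281.1396]
 [438.3592   0.22   165.0862 148.3978  97.9834  26.8918]
 [433.8748   0.2    156.6237 146.8271  99.5517  30.8724]]
[{'rect': [202.3, 79.2, 349.4, 234.9], 'score': 0.73}, {'rect': [17.6, 2.7, 150.5, 163.5], 'score': 0.66}]
```

```bash
sed -i 's/np.arange(0,2.56,.02)/np.arange(float(sys.argv[2]),2.56,.02)/' lid.py; python3 lid.py pics/w7.png 1.8
```

```text
[[301.7569   2.4    125.38    15.7058 148.7243  11.9469]
 [295.3351   2.42   116.7234  19.2176 144.5456  14.8484]
 [285.6121   2.38   121.9183   7.1737 149.7983   6.7218]
 [271.0089   2.44    99.3244  20.0801 137.965   13.6395]
 [261.6062   2.36   109.3585   2.2801 147.4808   2.4868]
 [237.2218   2.46    78.8583  19.2243 129.5942   9.545 ]
 [229.4633   2.34    82.3992   1.95   141.55     3.5641]
 [202.7294   2.48    62.8804  14.4374 120.3384   5.0732]]
[{'rect': [17.2, 1.1, 152.0, 162.9], 'score': 0.64}, {'rect': [203.5, 80.5, 351.8, 237.9], 'score': 0.61}]
```

```bash
python3 -m jog '{"dp":[[0,0,0],[0,0,0],[0,0,0],[0,0,0],[0,0,0],[0,0,0],[0,0,0],[0,0,0],[0,0,0],[0,0,0],[0,0,0],[0,0,0]],"delta_rot":[[0,0,0.14],[0,0,0.28],[0,0,0.42],[0,0,0.56],[0,0,0.7],[0,0,0.84],[0,0,0.98],[0,0,1.12],[0,0,1.26],[0,0,1.4],[0,0,1.54],[0,0,1.57]],"gripper":[0.2,0.2,0.2,0.2,0.2,0.2,0.2,0.2,0.2,0.2,0.2,0.2]}' 15
python3 - <<'E'
from h import *
inbox()
p,a=box([-.091,-.088,.100]); delta(p,down(a))
E
```

```text
time: 25.3
position: [0.5484, 0.2532, 0.2835]
tool_rot: [0.997, 0.078, -0.005, 0.001]
ft_force: [-0.6, 0.0, -1.3]
grip_width: 0.052
grip_force: 0.0
box mm [-37.4135 -19.9494 283.4711] tilt -0.5726130520387661 F [-0.6299  0.0403 -1.2908] q [0.2476 0.4415 1.4064 0.0002 1.3037 1.6617]
dp [-52.   67.7 184.1] rot [0.001 0.01  0.003] rows>= 4.057785195230848
```

```bash
python3 -m jog '{"dp":[[-13,17,40],[-26,34,85],[-39,51,125],[-48,63,160],[-52,68,180],[-52,68,184],[-52,68,184]],"delta_rot":[[0,0.01,0],[0,0.01,0],[0,0.01,0],[0,0.01,0],[0,0.01,0],[0,0.01,0],[0,0.01,0]],"gripper":[0.2,0.2,0.2,0.2,0.2,0.2,0.2]}' 15
python3 - <<'E'
from h import *
inbox()
p,a=box([-.091,-.088,.0545]); delta(p,down(a))
E
```

```text
time: 26.0
position: [0.5069, 0.1778, 0.1001]
tool_rot: [0.997, 0.079, 0.0, 0.0]
ft_force: [1.0, -0.2, 1.5]
grip_width: 0.0521
grip_force: 0.0
box mm [-89.9524 -88.0534 100.0757] tilt 0.008520155065360692 F [ 1.0057 -0.2433  1.4943] q [ 0.1296  0.5913  1.7607 -0.0007  0.7894  1.5419]
dp [-1.1 -0.1 45.6] rot [ 0.001 -0.     0.005] rows>= 0.9117546103653467
```

```bash
python3 -m jog '{"dp":[[-1,0,20],[-1,0,34],[-1,0,42],[-1,0,45.5],[-1,0,45.5],[-1,0,45.5],[-1,0,45.5],[-1,0,45.5],[-1,0,45.5],[-1,0,45.5],[-1,0,45.5]],"delta_rot":[[0,0,0],[0,0,0],[0,0,0],[0,0,0],[0,0,0],[0,0,0],[0,0,0],[0,0,0],[0,0,0],[0,0,0],[0,0,0]],"gripper":[0.2,0.2,0.2,0.2,0.2,-1,-1,-1,-1,-1,-1]}' 20
```

```text
time: 27.1
position: [0.5061, 0.1777, 0.0548]
tool_rot: [0.997, 0.079, 0.001, 0.0]
ft_force: [0.9, 1.9, 0.4]
grip_width: 0.0122
grip_force: 1.1
```

```bash
python3 -m jog '{"dp":[[0,0,0],[0,0,0],[3,0,-4],[6,0,-7],[9,0,-10],[13,0,-13],[17,0,-15.5],[21,0,-18],[25,0,-19.5],[27,0,-20],[27,0,-20]],"delta_rot":[[0,0,0],[0,0,0],[0,0,0],[0,0,0],[0,0,0],[0,0,0],[0,0,0],[0,0,0],[0,0,0],[0,0,0],[0,0,0]],"gripper":[-1,-1,-1,-1,-1,-1,-1,-1,-1,-1,-1]}' 25
python3 - <<'E'
from h import *
inbox()
E
```

```text
time: 28.2
position: [0.5269, 0.182, 0.0737]
tool_rot: [0.997, 0.079, -0.006, 0.0]
ft_force: [-5.4, 3.3, -2.1]
grip_width: 0.0088
grip_force: 27.7
box mm [-69.517  -87.0369  73.6542] tilt -0.6833558903899019 F [-5.3745  3.2629 -2.11  ] q [0.1318 0.6571 1.7145 0.0006 0.7819 1.5444]
```

```bash
python3 -m jog '{"dp":[[0,0,0],[0,0,0],[0,0,0],[12,0,0],[25,0,0],[35,0,-10],[35,0,-50],[35,0,-100],[35,0,-150],[35,0,-190],[35,0,-190]],"delta_rot":[[0,0,0],[0,0,0],[0,0,0],[0,0,0],[0,0,0],[0,0,0],[0,0,0],[0,0,0],[0,0,0],[0,0,0],[0,0,0]],"gripper":[0.2,0.2,0.2,0.2,0.2,0.2,0.2,0.2,0.2,0.2,0.2]}' 25
python3 - <<'E'
from h import *
inbox()
cv2.imwrite("pics/s4.png",robot.camera("side")[:,:,::-1])
for n in ["lid","box"]: print(robot.search_frame(n,"side")[:3])
cv2.imwrite("pics/c4.png",robot.camera("scene")[:,:,::-1])
for n in ["lid","box"]: print(robot.search_frame(n,"scene")[:3])
p,a=box([-.03,-.02,.29]); delta(p,down(np.pi/2+a))
# predicted lid rects
v=np.load("box.npy");M=np.array([[np.cos(a),-np.sin(a),0],[np.sin(a),np.cos(a),0],[0,0,1]])
for t in [1.5,1.7,1.9,2.1,2.3,2.45]:
    e=np.array([np.cos(t),np.sin(t)]);n=np.array([-e[1],e[0]])
    P=np.array([[-.043+r*e[0]+w*n[0],y,.018+r*e[1]+w*n[1]] for r in (0,.086) for w in (0,.022) for y in (-.093,.093)]+[[-.043+.097*e[0],y,.018+.097*e[1]] for y in (-.025,.025)])
    for c in ("side","scene"): q=proj(cam(c),P@M.T+[v[0],v[1],0]); print(t,c,q.min(0).round(),q.max(0).round())
E
```

```text
time: 29.3
position: [0.5716, 0.1878, 0.2726]
tool_rot: [0.997, 0.079, 0.008, 0.0]
ft_force: [0.3, 0.7, -0.1]
grip_width: 0.0524
grip_force: 0.0
box mm [-24.5339 -88.1175 272.5911] tilt 0.9536123704451501 F [ 0.2917  0.6721 -0.085 ] q [ 0.1326  0.4366  1.4468 -0.0015  1.2415  1.5454]
[{'rect': [277.3, 275.0, 336.3, 363.8], 'score': 0.9}, {'rect': [236.4, 232.5, 272.3, 293.8], 'score': 0.87}, {'rect': [349.2, 157.4, 389.1, 219.0], 'score': 0.55}]
[{'rect': [273.6, 272.5, 332.5, 370.3], 'score': 0.86}, {'rect': [212.9, 233.7, 272.8, 293.8], 'score': 0.62}, {'rect': [351.7, 159.9, 391.9, 225.2], 'score': 0.61}]
[{'rect': [107.3, 169.1, 201.5, 239.7], 'score': 0.79}, {'rect': [262.6, 112.8, 326.5, 154.9], 'score': 0.77}, {'rect': [305.0, 141.5, 344.5, 191.8], 'score': 0.69}]
[{'rect': [260.8, 112.1, 327.8, 161.7], 'score': 0.86}, {'rect': [104.0, 171.9, 203.9, 245.8], 'score': 0.74}, {'rect': [306.4, 140.0, 370.3, 204.7], 'score': 0.6}]
dp [  0.4 -67.8 -27.3] rot [-0.002  0.003 -1.566] rows>= 10.440789747235801
1.5 side [237. 228.] [264. 291.]
1.5 scene [312. 141.] [349. 191.]
1.7 side [240. 230.] [266. 291.]
1.7 scene [311. 141.] [345. 191.]
1.9 side [240. 231.] [271. 292.]
1.9 scene [307. 142.] [344. 191.]
2.1 side [240. 234.] [275. 293.]
2.1 scene [303. 142.] [344. 191.]
2.3 side [240. 237.] [278. 293.]
2.3 scene [299. 143.] [344. 193.]
2.45 side [240. 239.] [280. 293.]
2.45 scene [297. 145.] [344. 193.]
```

The side and scene detections against the projected lid put it at about 1.95 rad, so I can now push from behind.

```bash
python3 -m jog '{"dp":[[-35,-8,0],[-75,-17,0],[-110,-25,10],[-126,-28,50],[-126,-28,95],[-126,-28,140],[-126,-28,180],[-126,-28,203],[-126,-28,208],[-126,-28,208]],"delta_rot":[[0,0,0],[0,0,0],[0,0,0],[0,0,0],[0,0,0],[0,0,0],[0,0,0],[0,0,0],[0,0,0],[0,0,0]],"gripper":[-1,-1,-1,-1,-1,-1,-1,-1,-1,-1]}' 30
python3 - <<'E'
from h import *
inbox()
E
```

```text
time: 30.6
position: [0.4374, 0.195, 0.0555]
tool_rot: [0.997, 0.079, -0.001, 0.001]
ft_force: [-0.3, -0.3, -0.2]
grip_width: 0.0001
grip_force: 0.0
box mm [-155.9635  -60.4468   55.4683] tilt -0.16104984222770558 F [-0.3254 -0.2719 -0.1659] q [ 0.186   0.6271  1.9279 -0.0013  0.5894  1.5995]
```

```bash
python3 -m jog '{"dp":[[15,0,-8],[30,0,-10],[42,0,-10],[48,0,-11],[54,0,-13],[59,0,-15],[64,0,-17],[69,0,-19],[74,0,-20],[79,0,-20],[79,0,-20]],"delta_rot":[[0,0,0],[0,0,0],[0,0,0],[0,0,0],[0,0,0],[0,0,0],[0,0,0],[0,0,0],[0,0,0],[0,0,0],[0,0,0]],"gripper":[-1,-1,-1,-1,-1,-1,-1,-1,-1,-1,-1]}' 30
python3 - <<'E'
from h import *
inbox()
EOF
E
```

```text
time: 31.7
position: [0.5177, 0.2079, 0.0772]
tool_rot: [0.997, 0.079, 0.002, 0.0]
ft_force: [-0.6, 0.3, 0.5]
grip_width: 0.0003
grip_force: 0.6
box mm [-74.6815 -59.9595  77.1961] tilt 0.17135675326656927 F [-0.6048  0.298   0.4537] q [ 0.182   0.6477  1.723  -0.0008  0.7679  1.5952]Traceback (most recent call last):
  File "<stdin>", line 3, in <module>
NameError: name 'EOF' is not defined
```

```bash
python3 -m jog '{"dp":[[-3,0,-9],[4,0,-10],[11,0,-11],[19,0,-13],[27,0,-14],[35,0,-13],[42,0,-11.5],[48,0,-9.5],[55,0,-6],[61,0,-3],[67,0,1],[67,0,1]],"delta_rot":[[0,0,0],[0,0,0],[0,0,0],[0,0,0],[0,0,0],[0,0,0],[0,0,0],[0,0,0],[0,0,0],[0,0,0],[0,0,0],[0,0,0]],"gripper":[-1,-1,-1,-1,-1,-1,-1,-1,-1,-1,-1,-1]}' 30
python3 - <<'E'
from h import *
inbox()
robot.camera("scene")
for n in ["lid","box"]: print(robot.search_frame(n,"scene")[:3])
robot.camera("side")
for n in ["lid","box"]: print(robot.search_frame(n,"side")[:3])
E
```

```text
time: 32.9
position: [0.5839, 0.2184, 0.0752]
tool_rot: [0.997, 0.079, 0.001, 0.0]
ft_force: [0.1, -0.3, -0.2]
grip_width: 0.0003
grip_force: 0.0
box mm [ -7.6223 -59.6957  75.2296] tilt 0.13875106308578736 F [ 0.1087 -0.2636 -0.1531] q [ 0.1793  0.7131  1.5517 -0.0008  0.8744  1.5924]
[{'rect': [263.2, 111.1, 328.2, 156.5], 'score': 0.79}, {'rect': [316.7, 151.8, 362.9, 191.6], 'score': 0.74}, {'rect': [105.6, 170.6, 203.2, 241.1], 'score': 0.74}]
[{'rect': [109.3, 169.2, 204.9, 246.2], 'score': 0.94}, {'rect': [259.9, 115.4, 330.1, 163.7], 'score': 0.74}, {'rect': [320.6, 149.5, 371.3, 203.9], 'score': 0.56}]
[{'rect': [275.5, 277.6, 336.2, 363.8], 'score': 0.96}, {'rect': [216.4, 235.0, 260.0, 289.8], 'score': 0.92}, {'rect': [354.6, 200.7, 365.6, 215.0], 'score': 0.7}]
[{'rect': [273.1, 275.4, 333.6, 368.4], 'score': 0.93}, {'rect': [215.3, 235.2, 259.5, 290.4], 'score': 0.81}, {'rect': [350.4, 204.5, 372.2, 227.0], 'score': 0.77}]
```

```bash
python3 -m jog '{"dp":[[7,0,6],[14,0,13],[20,0,19],[26,0,25],[30,0,29],[33,0,33],[33,0,36],[33,0,38],[33,0,38]],"delta_rot":[[0,0,0],[0,0,0],[0,0,0],[0,0,0],[0,0,0],[0,0,0],[0,0,0],[0,0,0],[0,0,0]],"gripper":[-1,-1,-1,-1,-1,-1,-1,-1,-1]}' 30
python3 - <<'E'
from h import *
inbox()
E
```

```text
time: 34.1
position: [0.6165, 0.2237, 0.0403]
tool_rot: [0.997, 0.079, 0.002, 0.0]
ft_force: [-2.1, -0.8, 11.8]
grip_width: 0.0007
grip_force: 5.7
box mm [ 25.4095 -59.5308  40.3148] tilt 0.23337429266319953 F [-2.0925 -0.8001 11.7932] q [ 0.1784  0.7952  1.4777 -0.0012  0.8646  1.5913]
```

```bash
python3 -m jog '{"dp":[[0,0,1],[0,0,2],[0,0,3],[0,0,3],[0,0,3]],"delta_rot":[[0,0,0],[0,0,0],[0,0,0],[0,0,0],[0,0,0]],"gripper":[-1,-1,-1,-1,-1]}' 30
python3 -m jog '{"dp":[[0,0,-10],[0,0,-50],[0,0,-100],[0,0,-150],[-30,0,-200],[-60,0,-230],[-60,0,-230],[-60,0,-230]],"delta_rot":[[0,0,0],[0,0,0],[0,0,0],[0,0,0],[0,0,0],[0,0,0],[0,0,0],[0,0,0]],"gripper":[-1,-1,-1,-1,-1,-1,-1,-1]}' 30
python3 - <<'E'
from h import *
inbox()
o=robot.get_obs(); C=cam("wrist",o); im=robot.camera("wrist")[:,:,::-1].copy(); cv2.imwrite("pics/w9.png",im); print(robot.search_frame("box","wrist")[:2])
# mask brown box and fit its top outline at z=.040
v=np.load("box.npy"); a=v[2]; M=np.array([[np.cos(a),-np.sin(a),0],[np.sin(a),np.cos(a),0],[0,0,1]])
g=cv2.GaussianBlur(cv2.cvtColor(im,cv2.COLOR_BGR2GRAY),(3,3),0).astype(np.float32); gx=cv2.Sobel(g,5,1,0); gy=cv2.Sobel(g,5,0,1)
r=[]
for t in np.arange(-.1,.6,.02):
    e=np.array([np.cos(t),np.sin(t)]);n=np.array([-e[1],e[0]])
    A,B=[np.array([-.043+.086*e[0]+.022*n[0],y,.018+.086*e[1]+.022*n[1]]) for y in (-.09,.09)]
    q=proj(C,np.linspace(A,B,60)@M.T+[v[0],v[1],0]); tt=q[-1]-q[0]; nn=np.array([-tt[1],tt[0]])/np.linalg.norm(tt)
    x=q[:,:1].astype(np.float32);y=q[:,1:].astype(np.float32); s=np.abs(cv2.remap(gx,x,y,1)*nn[0]+cv2.remap(gy,x,y,1)*nn[1]); ok=(q[:,1]<235)&(q[:,1]>1); r.append((s[ok].mean(),t,ok.sum()))
print(sorted(r)[::-1][:5])
for n in ["stone"]: print(robot.search_frame(n,"wrist")[:2])
robot.camera("scene"); print([ (d["rect"],d["score"]) for n in ["box","jar","torch"] for d in robot.search_frame(n,"scene")[:3]])
E
```

```text
time: 34.6
position: [0.6166, 0.2237, 0.0401]
tool_rot: [0.997, 0.079, 0.002, 0.0]
ft_force: [-6.8, -2.8, 24.9]
grip_width: 0.0005
grip_force: 12.5
time: 35.4
position: [0.5559, 0.2143, 0.266]
tool_rot: [0.997, 0.079, 0.002, 0.0]
ft_force: [0.6, 0.5, -0.2]
grip_width: 0.0003
grip_force: 0.0
box mm [-35.9086 -59.5211 265.9825] tilt 0.23185798118016254 F [ 0.5607  0.5027 -0.2423] q [ 0.1809  0.4401  1.4603 -0.0008  1.2372  1.5933]
[{'rect': [431.9, 387.4, 504.9, 420.0], 'score': 0.9}, {'rect': [144.0, 106.0, 309.5, 190.6], 'score': 0.8}]
[(np.float64(143.33854863802938), np.float64(-0.06), np.int64(60)), (np.float64(142.35986964359162), np.float64(-0.039999999999999994), np.int64(60)), (np.float64(138.11660463314098), np.float64(-0.08), np.int64(60)), (np.float64(133.1189446772478), np.float64(-0.01999999999999999), np.int64(60)), (np.float64(131.96944435308893), np.float64(-0.1), np.int64(60))]
[]
[([319.6, 157.3, 369.9, 205.3], 0.83), ([309.1, 223.3, 334.6, 263.6], 0.75), ([108.0, 172.5, 205.9, 244.6], 0.71), ([373.2, 189.5, 395.2, 240.7], 0.92)]
```

With the press force doubled to 25 N, the fingertip stayed at z = 40.1 mm, so the lid is shut rim to rim. Handing in.

```bash
python3 -c "
from rig import robot
print(robot.hand_in())"
```

```text
the job is handed in; nothing more can be done
None
```

I laid the stone flat on the mat and let go, then moved it into the box, pressed the lid shut rim to rim, and handed the job in at about 35 s; no verdict came back, and one push on the lid jammed at about 63–71 N (limit 120 N at the wrist) before I changed approach.

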